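# Spot-test three brass blanks with a spring-tip probe

## Robot

A 7-joint arm with a two-finger parallel gripper is mounted at the origin on the work surface. World frame = base frame: x ahead of the robot, y to its left, z up, the work surface at z = 0. Lengths are in m, angles in rad, forces in N, time in s.
With the tool pointing down it reaches from about 0.425 to 0.925 m from the base axis. Payload 6.8 kg.
Tool frame: the origin (TCP) lies at the very end of the fingers, on their centre line; the grasp point (between the pads) lies 19 mm behind it; z points along the fingers, y is the line along which they close (so a half turn about z gives the same grasp; the last joint's range is limited). The gripper opens to 85 mm and grips with 20 to 120 N. Pads are 22 mm wide; open, the fingers measure 114 mm over their backs; the gripper's body (76 mm by 85 mm) begins 54 mm behind the grasp point. The pads swing forward as they close: fully open they stand 13 mm farther back than shut.
Start: joints at [-1.237, 0.477, 0.022, 1.555, -0.011, 1.109, -0.083], TCP at [0.289, 0.61, 0.231] pointing down, gripper open.
Joint ranges: [-2.96, 2.96], [-0.34, 2.1], [-1.41, 1.46], [0.24, 2.44], [-1.37, 4.51], [0.17, 1.92], [-2.96, 2.96]. Speed limits (rad/s): [2.39, 2.39, 3.14, 3.14, 3.14, 3.14, 3.14].

## Interface

Orientations are given as a unit quaternion [w, x, y, z].
In Python, from station import bot gives the robot as it stands.
- The arm moves only by the tool jog_arm, never from a script. Its argument "motion" is a list of rows, each a list of 7 numbers: the turn, a rotation vector about the tool's x, y, z in rad, then the shift along the tool's x, y, z in mm, then the finger opening in mm, from 0 to 85.4. A call has 1 to 10 rows; each row is the pose to reach, as a shift and turn from the pose commanded when the call began, along the tool's axes at that moment; what a row does not reach only later rows make up. A row lasts 1/8 s, in which the tool goes at most 62.5 mm and 10.7 degrees, less where a joint would pass 70% of its speed; a pose out of reach is approached as far as the arm can. A call with a gripper value outside its range is refused whole. The fingers move at their own pace and stop on an object; "grip_force" is the grip in N (left out, the last holds). Time passes only in rows, so rows that repeat a pose let the fingers close. It gives the time, the measured TCP pose, the force, the opening and the grip force at its end, in the units of the state.
- bot.get_obs(): the state, without advancing time (a new reading comes with each control period).
- bot.read_camera(name): name is "scene" or "top" or "wrist"; returns a dict with "pixels" (400x640x3 uint8, red, green, blue), "camera_matrix" (3x3 intrinsics, pixels), "T" (4x4, takes a point from camera to world coordinates); the wrist camera has in their place "tool_from_camera" (4x4, takes a point from camera to tool coordinates, whose origin is the TCP and whose axes are the flange's). Camera axes: x right, y down, z forward; pixel columns grow to the right and rows downward; lengths in m; the calibration is good to about 2 mm. A picture is of the moment at which its call begins: read the wrist's pose just before it. There is no depth.
- bot.hand_in(): hands the job in; it is judged then, once.
Trained networks look in a picture, given as the dict that the camera call returned (one of the last four; its "shot" number tells which), for a name from the list of things; names that differ only in an ending like _2 or _b are one class to them, and where a whole thing is asked for, a point or a joint stands for the part that bears it (a point fixed in the world has none). Each returns a list of dicts, best first, with "score" (0 to 1); they miss things now and then, are a little off and sometimes report something else, mostly with a low value. They report only what shows in the picture. A call takes as long as a camera call. They do not tell look-alikes from the thing itself.
- bot.spot_in(thing, picture): "xy" ([column, row] in pixels, amid what is visible of it).
- bot.tip_of(thing, picture): "xy" ([column, row] in pixels: a listed point, or the origin of a listed thing).
The state is a dict: "t": time; "q": joint angles; "joint_vel": joint speeds; "joint_torque": joint torques, N m; "eef_pos": TCP position; "tool_rot": TCP orientation; "contact_force": force on the tool from outside, world axes, zero at the start; "torque": the same for the moment, N m; "gripper_width": opening from 0.0 (shut) to 1.0 (fully open); "grasp_force": force on a finger pad.
Only numpy, scipy, OpenCV 4.12 (cv2) and the standard library are available. Lean on these libraries where they do the work, as an engineer would, in place of code of your own. Each camera call takes 0.05 s, during which the arm holds its last target. There are 200 camera calls.

## Task

Zero the metal tester by pushing its sprung lever away from its front, all the way to the stop, and letting it spring back. Then take the probe from its fork and press its sprung tip on the black spot of the round blank, then of the square one, then of the long bar: let the tip give a few millimetres but never bottom out, and hold it there for half a second each time. Finally hang the probe back upright by its collar in the fork, near the middle of the arms; do not shift the blanks or disturb the ring mandrel, bottle and screwdriver.

Things in the scene. Friction and masses are not known exactly. Their poses are not given: they have to be found in the camera images.
- tester: grey bench instrument, fixed, 140 (x) x 100 (y) x 55 mm high, with a dark display on its rear top; origin at the centre of its underside; its front faces its own -x; the lever stands on the front half of its top
- zero_lever (a joint): angle of the tester's sprung lever (rad): 0 at rest, leaning 0.35 rad to the tester's front (-x); grows as it is pushed to the tester's rear (+x); stop at 0.7; the spring returns it; about 4 N at the paddle at the stop
- zero_lever_tip (a point): centre of the lever's black paddle (34 mm wide along the tester's y, 28 mm tall, 11 mm thick), 58 mm from the hinge; it moves with the lever
- zero_lever_hinge (a point): hinge of the lever: 68 mm above the bench, at x = -35 mm, y = 0 of the tester; axis along the tester's y
- stand: fixed probe stand: base 110 (x) x 90 (y) x 10 mm; a post at its rear (x = 34 to 50 mm) carries two level fork arms, 14 mm wide, 8 mm thick, tops 105 mm above the bench (the highest part), running to x = -34 mm; between them a slot 16 mm wide along y = 0, open to -x, above and below; origin at the centre of the underside
- fork_seat (a point): the place on top of the fork arms, in the middle of the slot, where the collar's underside rests: x = -12 mm, y = 0, z = 105 mm of the stand
- probe: loose upright probe, 90 g, hanging in the fork: steel collar of diameter 28 mm, 6 mm thick; above it a black square handle 16 x 16 mm, from 6 to 54 mm above the collar's underside; below it a 9 mm round shaft down to 68 mm and a 6 mm sprung brass tip down to 87 mm. Origin at the centre of the collar's underside, z up along the handle, x and y square to the handle's faces
- plunger (a joint): how far the probe's sprung tip is pushed in (m): 0 free, bottoms out at 0.010; needs about 1 N to start and 6 N at the bottom
- probe_tip (a point): the rounded end of the probe's sprung tip, 87 mm below the collar's underside when free
- block_disc: fixed bright steel bench block, 80 x 80 x 20 mm high; origin at the centre of its underside, on the bench; sides along its x and y; the round blank lies on it
- block_square: fixed wooden bench block, 80 x 80 x 45 mm high; origin at the centre of its underside, on the bench; sides along its x and y; the square blank lies on it
- block_bar: fixed dark steel bench block, 80 x 80 x 32 mm high; origin at the centre of its underside, on the bench; sides along its x and y; the long bar lies on it
- disc: round brass blank, diameter 44 mm, 8 mm thick, loose; origin at the centre of its underside
- disc_spot (a point): centre of the black spot (12 mm diameter) on top of the round blank, at its middle
- square: square brass blank, 40 x 40 x 8 mm, loose; origin at the centre of its underside
- square_spot (a point): centre of the black spot (12 mm diameter) on top of the square blank, near one corner, 9 mm off the middle both ways
- bar: long brass bar blank, 62 (x) x 22 (y) x 8 mm, loose; origin at the centre of its underside
- bar_spot (a point): centre of the black spot (12 mm diameter) on top of the bar, near its +x end, 18 mm from the middle
- mandrel: bystander: upright steel ring mandrel, loose, round foot of diameter 56 mm and 18 mm high, tapered rod (25 to 15 mm in diameter) up to 220 mm; origin at the centre of its underside
- bottle: bystander: closed amber bottle with a white cap, diameter 50 mm, 150 mm high, loose; origin at the centre of its underside
- driver: bystander: wood-handled screwdriver 160 mm long lying on the bench, loose, along its own x; origin under its middle
Things that resemble listed ones, but are neither listed nor needed, are in the scene too. What is shaped like the stand but yellow is not meant.

How it is judged:
By the outcome, as a careful person would: the job done as asked, in the order asked, and still so for the second after the job is handed in, with the robot touching nothing.
It also fails if it takes over 72 s, if anything falls off the work surface, if the arm or the gripper's body presses on something with over 40 N, if the wrist force passes 120 N, or if a joint passes its speed limit or range.

## Working session

There is one attempt and no reset: what is moved stays moved. The work goes in short steps, Python scripts to look and compute and a tool call to move; the robot and the scene stay as the last step left them, time stands still between calls to the robot, and variables do not carry over. Pictures are saved under pics/ and viewed, at most 11 in all, crops included, and the job is handed in when it is done.

Besides the shell and the picture viewer there is one more tool, called after ">>>" by a JSON object that holds its "api" and its "payload", one argument or row to a line. jog_arm: Moves the arm, as the interface text tells. Its arguments: {"type":"object","properties":{"motion":{"type":"array"},"grip_force":{"type":"number"}},"required":["motion"]}

```bash
ls; mkdir -p pics; cat > h.py <<'E'
from station import bot
import numpy as np, cv2
def ray(p,xy):
    K=np.array(p["camera_matrix"]);T=np.array(p["T"])
    d=T[:3,:3]@np.linalg.solve(K,[xy[0],xy[1],1]); return T[:3,3],d
def atz(p,xy,z):
    o,d=ray(p,xy); return o+d*(z-o[2])/d[2]
def proj(p,X):
    K=np.array(p["camera_matrix"]);T=np.linalg.inv(np.array(p["T"]))
    c=T[:3,:3]@np.asarray(X)+T[:3,3]; u=K@c; return u[:2]/u[2]
def tri(ps,xys):
    A=np.zeros((3,3));b=np.zeros(3)
    for p,xy in zip(ps,xys):
        o,d=ray(p,xy);d/=np.linalg.norm(d);M=np.eye(3)-np.outer(d,d);A+=M;b+=M@o
    return np.linalg.solve(A,b)
E
python3 - <<'E'
from h import *
for n in("top","scene"):
    p=bot.read_camera(n);cv2.imwrite(f"pics/{n}.png",p["pixels"][:,:,::-1]);print(n,np.round(p["T"],3).tolist(),np.round(p["camera_matrix"],1).tolist())
    for t in "tester zero_lever_tip zero_lever_hinge stand fork_seat probe probe_tip block_disc block_square block_bar disc_spot square_spot bar_spot disc square bar mandrel bottle driver".split():
        print(t,[(np.round(r["xy"],1).tolist(),round(r["score"],2)) for r in bot.tip_of(t,p)[:3]])
E
```

```text
pics
top [[0.002, -0.984, 0.179, 0.303], [-1.0, -0.005, -0.014, 0.036], [0.015, -0.179, -0.984, 1.224], [0.0, 0.0, 0.0, 1.0]] [[467.6, 0.0, 320.0], [0.0, 467.6, 191.7], [0.0, 0.0, 1.0]]
tester [([459.2, 188.9], 0.94), ([192.6, 193.5], 0.69)]
zero_lever_tip []
zero_lever_hinge [([474.4, 196.0], 0.46)]
stand [([158.9, 258.7], 0.71), ([190.2, 192.8], 0.59), ([383.7, 216.6], 0.29)]
fork_seat [([146.5, 261.1], 0.79), ([190.4, 191.0], 0.64), ([178.3, 188.9], 0.62)]
probe [([177.5, 190.7], 0.72), ([271.9, 219.3], 0.61), ([384.6, 219.1], 0.22)]
probe_tip []
block_disc [([318.4, 140.3], 0.61)]
block_square [([316.8, 142.6], 0.63), ([384.4, 217.8], 0.56)]
block_bar [([270.7, 216.8], 0.64), ([316.3, 143.2], 0.28), ([273.1, 219.6], 0.2)]
disc_spot [([317.6, 143.6], 0.61)]
square_spot [([379.9, 215.2], 0.78), ([317.2, 141.9], 0.27)]
bar_spot [([278.2, 217.7], 0.72)]
disc [([315.0, 143.4], 0.56)]
square [([264.1, 146.6], 0.65), ([383.8, 210.4], 0.59)]
bar [([271.4, 217.3], 0.79), ([316.7, 144.2], 0.36)]
mandrel [([324.7, 189.9], 0.67)]
bottle [([266.9, 149.8], 0.81), ([327.0, 188.8], 0.39)]
driver
[... 278 characters left out ...]
)]
zero_lever_hinge [([213.0, 161.0], 0.71), ([283.9, 174.5], 0.32)]
stand [([473.5, 215.8], 0.94), ([441.6, 249.2], 0.89), ([283.9, 175.2], 0.51)]
fork_seat [([487.6, 186.7], 0.92), ([454.4, 224.1], 0.86)]
probe [([453.4, 222.4], 0.6)]
probe_tip []
block_disc [([307.7, 250.5], 0.67)]
block_square [([282.6, 181.3], 0.58), ([371.2, 209.5], 0.27)]
block_bar [([375.3, 209.1], 0.86)]
disc_spot [([310.9, 239.4], 0.44)]
square_spot [([286.7, 177.2], 0.48)]
bar_spot [([371.2, 200.6], 0.52)]
disc [([314.8, 241.7], 0.65)]
square [([283.3, 176.3], 0.52)]
bar [([452.6, 223.2], 0.66), ([375.6, 203.8], 0.62)]
mandrel [([319.9, 212.6], 0.97)]
bottle [([362.1, 259.6], 0.95)]
driver [([244.1, 241.4], 0.64)]
```

```bash
python3 - <<'E'
import cv2
for n,(x0,y0,x1,y1) in {"top":(120,90,520,300),"scene":(150,100,550,310)}.items():
    i=cv2.imread(f"pics/{n}.png")[y0:y1,x0:x1];cv2.imwrite(f"pics/{n}c.png",cv2.resize(i,None,fx=2,fy=2,interpolation=cv2.INTER_CUBIC))
E
```

```text
(no output)
```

View pics/topc.png

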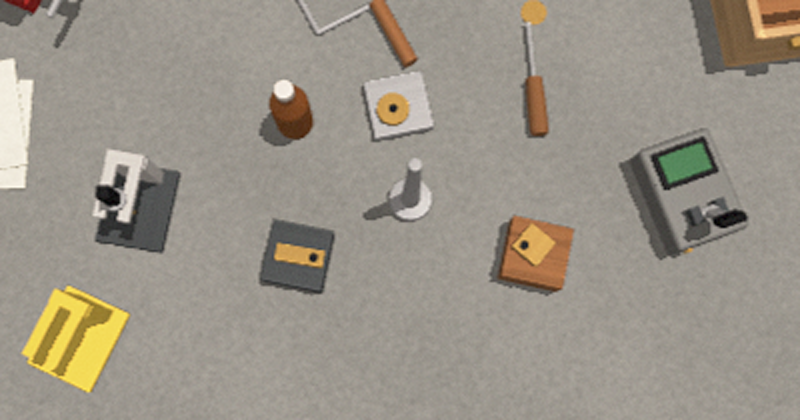

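View pics/scenec.png

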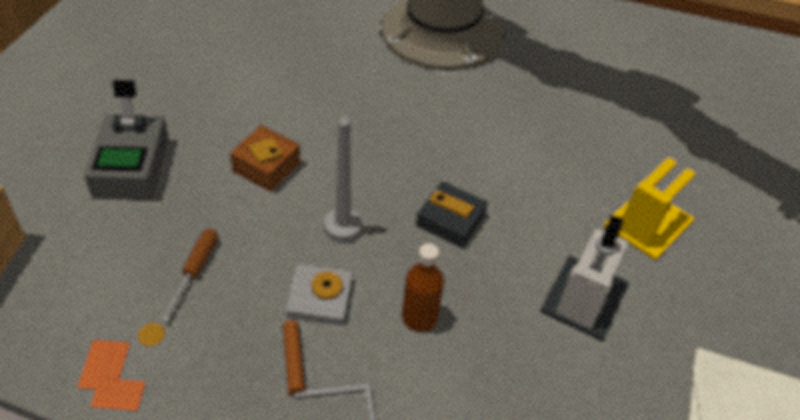

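The top view shows the grey stand with the probe at left (full-image px ~(178,190)). The yellow decoy is below it at (158,260), the disc block at (317,143) and the bar block at (270,217). The square block is at (386,217), and the tester at right, (465,188), has its lever at the bottom (front). The scene view agrees: the fork opens toward the robot and the lever is on the robot side.

```bash
python3 - <<'E'
from h import *
t=bot.read_camera("top");s=bot.read_camera("scene")
c=lambda x,y:(120+x/2,90+y/2); d=lambda x,y:(150+x/2,100+y/2)
def P(n,v): print(n,np.round(v,4))
for n,a,b,z in [("disc",(392,108),(326,284),.028),("square",(524,244),(273,150),.053),("bar",(313,257),(439,199),.040)]:
    P(n,atz(t,c(*a),z));P(" sc",atz(s,d(*b),z))
for n in("disc_spot","square_spot","bar_spot","fork_seat","zero_lever_tip","zero_lever_hinge"):
    for p in(t,s):
        for r in bot.tip_of(n,p)[:2]:
            z=dict(disc_spot=.028,square_spot=.053,bar_spot=.04,fork_seat=.105,zero_lever_tip=.122,zero_lever_hinge=.068)[n]
            P(n+f" {r['score']:.2f}",atz(p,r["xy"],z))
# stand: base corners at z=.01 in top crop; tester top corners z=.055
for q in [(180,172),(163,251),(97,240)]: P("base",atz(t,c(*q),.01))
for q in [(104,150),(148,156),(94,216),(133,222)]: P("fork",atz(t,c(*q),.105))
for q in [(638,160),(708,129),(747,222),(684,250)]: P("tester",atz(t,c(*q),.055))
P("lever",tri([t,s],[c(730,217),d(124,88)]))
P("handletop",tri([t,s],[c(105,190),d(613,222)]))
P("mandrel",atz(t,c(410,200),.018));P("mtop",tri([t,s],[c(415,163),d(344,120)]));P("bottle",tri([t,s],[c(283,90),d(429,250)]));P("driver",atz(t,c(537,100),.0))
E
```

```text
disc [0.6489 0.0298 0.028 ]
 sc [0.6551 0.0284 0.028 ]
square [ 0.4645 -0.1378  0.053 ]
 sc [ 0.4689 -0.1375  0.053 ]
bar [0.4485 0.1297 0.04  ]
 sc [0.458  0.1285 0.04  ]
disc_spot 0.70 [0.6421 0.024  0.028 ]
disc_spot 0.58 [0.6436 0.0227 0.028 ]
square_spot 0.83 [ 0.4653 -0.1343  0.053 ]
square_spot 0.58 [ 0.4679 -0.1479  0.053 ]
square_spot 0.44 [ 0.4649 -0.1301  0.053 ]
bar_spot 0.57 [0.4477 0.1357 0.04  ]
bar_spot 0.73 [0.4488 0.1353 0.04  ]
bar_spot 0.22 [ 0.487  -0.3771  0.04  ]
fork_seat 0.82 [0.335  0.4384 0.105 ]
fork_seat 0.74 [0.5156 0.3678 0.105 ]
fork_seat 0.82 [0.3227 0.4343 0.105 ]
fork_seat 0.66 [0.5126 0.3641 0.105 ]
zero_lever_tip 0.56 [ 0.4912 -0.3696  0.122 ]
zero_lever_tip 0.67 [ 0.4955 -0.3828  0.122 ]
zero_lever_tip 0.43 [ 0.5357 -0.1108  0.122 ]
zero_lever_hinge 0.55 [ 0.5031 -0.3671  0.068 ]
zero_lever_hinge 0.37 [0.519  0.0019 0.068 ]
zero_lever_hinge 0.65 [ 0.5023 -0.3702  0.068 ]
base [0.5646 0.3099 0.01  ]
base [0.4592 0.3274 0.01  ]
base [0.4733 0.4138 0.01  ]
fork [0.5711 0.3824 0.105 ]
fork [0.5639 0.3284 0.105 ]
fork [0.4892 0.3896 0.105 ]
fork [0.4821 0.3423 0.105 ]
tester [ 0.5739 -0.2869  0.055 ]
tester [ 0.6156 -0.3798  0.055 ]
tester [ 0.4937 -0.4227  0.055 ]
tester [ 0.4575 -0.3402  0.055 ]
lever [ 0.4896 -0.3782  0.1172]
handletop [0.5122 0.3626 0.1522]
mandrel [0.5269 0.0057 0.018 ]
mtop [0.5315 0.0046 0.2182]
bottle [0.6367 0.16   0.1452]
driver [ 0.6696 -0.1677  0.    ]
```

```bash
cat >> h.py <<'E'
from scipy.spatial.transform import Rotation as R
def pose():
    o=bot.get_obs(); q=np.array(o["tool_rot"]); return o,np.array(o["eef_pos"]),R.from_quat(q[[1,2,3,0]])
def down(yaw): # tool z down, tool x at world angle yaw
    c,s=np.cos(yaw),np.sin(yaw); return R.from_matrix(np.array([[c,s,0],[s,-c,0],[0,0,-1.]]))
def delta(pos,yawdeg,frm=None):
    o,p,r=pose()
    if frm is not None: p,r=frm
    tr=down(np.radians(yawdeg)); rv=(r.inv()*tr).as_rotvec(); d=r.inv().apply(np.array(pos)-p)*1e3
    print("row",np.round(rv,3).tolist(),np.round(d,1).tolist())
def wrist():
    o,p,r=pose(); w=bot.read_camera("wrist"); T=np.eye(4);T[:3,:3]=r.as_matrix();T[:3,3]=p
    w["T"]=T@np.array(w["tool_from_camera"]); return w
def show():
    o,p,r=pose(); m=r.as_matrix(); print("t",round(o["t"],2),"pos",np.round(p,4),"xyaw",round(np.degrees(np.arctan2(m[1,0],m[0,0])),2),"z",np.round(m[:,2],4),"F",np.round(o["contact_force"],1),"w",round(o["gripper_width"],3),o["grasp_force"])
E
python3 - <<'E'
from h import *
show(); w=wrist(); print(np.round(w["tool_from_camera"],3),np.round(w["camera_matrix"],0))
delta([.47,.37,.33],-9);
for y in (-9,23.5,-156.5,113.5,-66.5):print(y);delta([.43,-.40,.25],y)
E
```

```text
t 2.7 pos [0.2886 0.6102 0.2313] xyaw 154.68 z [-0.e+00  1.e-04 -1.e+00] F [-0.3 -0.4  0.7] w 1.001 0.0
[[ 0.    -0.948 -0.317  0.081]
 [ 1.     0.    -0.    -0.   ]
 [ 0.    -0.317  0.948 -0.142]
 [ 0.     0.     0.     1.   ]] [[317.   0. 316.]
 [  0. 317. 198.]
 [  0.   0.   1.]]
row [-0.0, -0.0, 2.857] [-266.7, -139.6, -98.7]
-9
row [-0.0, -0.0, 2.857] [-559.8, -852.8, -18.7]
23.5
row [-0.0, -0.0, 2.29] [-559.8, -852.8, -18.7]
-156.5
row [0.0, -0.0, -0.852] [-559.8, -852.8, -18.7]
113.5
row [-0.0, -0.0, 0.719] [-559.8, -852.8, -18.7]
-66.5
row [0.0, -0.0, -2.423] [-559.8, -852.8, -18.7]
```

```bash
python3 - <<'E'
from h import *
delta([.51,.364,.29],80.7)
E
```

```text
row [-0.0, -0.0, 1.291] [-305.4, -127.9, -58.7]
```

>>> {"api": "jog_arm", "payload": {
  "motion": [
    [0, 0, 1.29, -305, -128, -59, 85],
    [0, 0, 1.29, -305, -128, -59, 85],
    [0, 0, 1.29, -305, -128, -59, 85],
    [0, 0, 1.29, -305, -128, -59, 85],
    [0, 0, 1.29, -305, -128, -59, 85],
    [0, 0, 1.29, -305, -128, -59, 85],
    [0, 0, 1.29, -305, -128, -59, 85],
    [0, 0, 1.29, -305, -128, -59, 85],
    [0, 0, 1.29, -305, -128, -59, 85]
  ]
}}

```text
t: 3.88
eef_pos: [0.5091, 0.3647, 0.2902]
tool_rot: [-0.0, 0.76, 0.65, -0.0]
contact_force: [0.3, -0.7, -0.1]
gripper_width: 0.995
grasp_force: 0.0
```

```bash
python3 - <<'E'
from h import *
show(); w=wrist(); cv2.imwrite("pics/w1.png",w["pixels"][:,:,::-1])
import pickle; pickle.dump(w,open("w1.pkl","wb"))
for t,z in(("fork_seat",.105),("probe",.105),("stand",0)):
    for r in bot.tip_of(t,w)[:2]: print(t,r["score"],r["xy"],atz(w,r["xy"],z))
delta([.42,-.41,.30],23.5)
E
```

```text
t 3.88 pos [0.5091 0.3647 0.2902] xyaw 81.02 z [-3.e-04  1.e-04 -1.e+00] F [ 0.3 -0.7 -0.1] w 0.995 0.0
fork_seat 0.74 [316.7, 172.4] [0.50976713 0.36517059 0.105     ]
fork_seat 0.71 [137.4, 132.5] [0.33570718 0.43492677 0.105     ]
probe 0.74 [319.2, 171.8] [0.51248814 0.36540234 0.105     ]
stand 0.87 [324.6, 156.1] [0.52031656 0.3606984  0.        ]
row [-0.0, 0.0, 1.001] [-778.7, 34.6, -9.8]
```

View pics/w1.png

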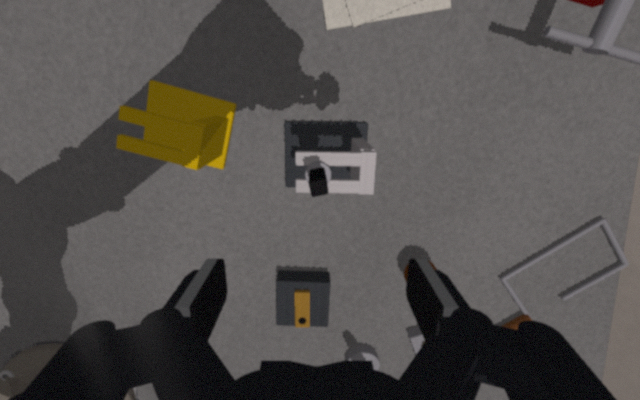

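The wrist picture shows the grey stand aligned with the image axes, its collar at about (317,172). The black handle at (318,182) is turned slightly against it. I'll do the lever first.

>>> {"api": "jog_arm", "payload": {
  "motion": [
    [0, 0, 1.0, -757, 38, -10, 0],
    [0, 0, 1.0, -757, 38, -10, 0],
    [0, 0, 1.0, -757, 38, -10, 0],
    [0, 0, 1.0, -757, 38, -10, 0],
    [0, 0, 1.0, -757, 38, -10, 0],
    [0, 0, 1.0, -757, 38, -10, 0],
    [0, 0, 1.0, -757, 38, -10, 0],
    [0, 0, 1.0, -757, 38, -10, 0],
    [0, 0, 1.0, -757, 38, -10, 0],
    [0, 0, 1.0, -757, 38, -10, 0]
  ]
}}

```text
t: 5.32
eef_pos: [0.4402, -0.2586, 0.299]
tool_rot: [-0.0, 0.979, 0.204, 0.001]
contact_force: [1.2, 0.9, -0.0]
gripper_width: -0.005
grasp_force: 0.0
```

```bash
python3 - <<'E'
from h import *
show();delta([.44,-.40,.25],23.5)
E
```

```text
t 5.33 pos [ 0.4402 -0.2586  0.299 ] xyaw 23.59 z [ 1.6e-03  6.0e-04 -1.0e+00] F [ 1.2  0.9 -0. ] w -0.005 0.0
row [0.0, -0.002, 0.002] [-56.9, 129.4, 48.9]
```

>>> {"api": "jog_arm", "payload": {
  "motion": [
    [0, 0, 0, -57, 129, 49, 0],
    [0, 0, 0, -57, 129, 49, 0],
    [0, 0, 0, -57, 129, 49, 0],
    [0, 0, 0, -57, 129, 49, 0]
  ]
}}

```text
t: 5.82
eef_pos: [0.4383, -0.3997, 0.2488]
tool_rot: [0.0, 0.979, 0.202, -0.001]
contact_force: [0.6, 0.0, 0.2]
gripper_width: 0.0
grasp_force: 0.0
```

```bash
python3 - <<'E'
from h import *
show(); w=wrist(); cv2.imwrite("pics/w2.png",w["pixels"][:,:,::-1])
s=bot.read_camera("scene"); t=bot.read_camera("top")
for n,z in(("zero_lever_tip",.1225),("zero_lever_hinge",.068)):
  for p in(w,s,t):
    for r in bot.tip_of(n,p)[:1]: print(n,r["score"],r["xy"],atz(p,r["xy"],z))
delta([.443,-.396,.115],23.5)
E
```

```text
t 5.83 pos [ 0.4383 -0.3997  0.2488] xyaw 23.32 z [-2.1e-03 -5.0e-04 -1.0e+00] F [0.6 0.  0.2] w 0.0 0.0
zero_lever_tip 0.93 [314.7, 129.8] [ 0.48506055 -0.37835305  0.1225    ]
zero_lever_tip 0.65 [210.3, 141.5] [ 0.48636855 -0.38526132  0.1225    ]
zero_lever_hinge 0.95 [319.2, 98.4] [ 0.50873708 -0.3727223   0.068     ]
zero_lever_hinge 0.63 [216.9, 161.1] [ 0.50857174 -0.35971076  0.068     ]
zero_lever_hinge 0.55 [473.0, 192.7] [ 0.51259434 -0.36690981  0.068     ]
row [0.0, -0.001, 0.001] [3.1, -0.0, 134.9]
```

View pics/w2.png

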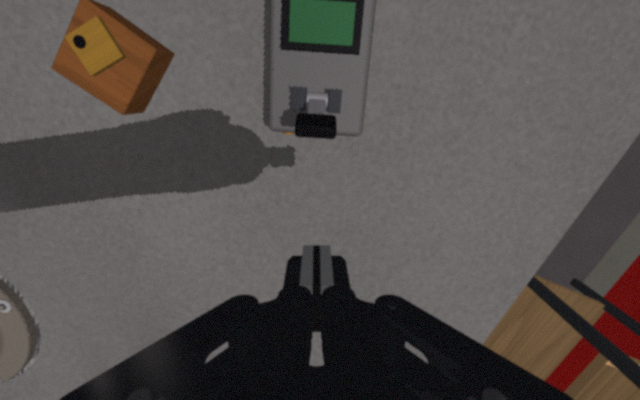

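The lever paddle is centred ahead of the closed fingers at (315,125). I'll lower and push.

>>> {"api": "jog_arm", "payload": {
  "motion": [
    [0, 0, 0, 3, 0, 135, 0],
    [0, 0, 0, 3, 0, 135, 0],
    [0, 0, 0, 3, 0, 135, 0],
    [0, 0, 0, 20, 0, 135, 0],
    [0, 0, 0, 35, 0, 135, 0],
    [0, 0, 0, 48, 0, 135, 0],
    [0, 0, 0, 58, 0, 135, 0],
    [0, 0, 0, 63, 0, 135, 0],
    [0, 0, 0, 65, 0, 135, 0],
    [0, 0, 0, 65, 0, 135, 0]
  ]
}}

```text
t: 7.52
eef_pos: [0.4988, -0.3727, 0.1147]
tool_rot: [0.0, 0.979, 0.203, -0.0]
contact_force: [-2.3, -2.0, 3.4]
gripper_width: 0.003
grasp_force: 2.0
```

```bash
python3 - <<'E'
from h import *
show(); o,p,r=pose(); print("along",(p-[.485,-.378,0])[:2]@[.917,.399], "F along",np.array(o["contact_force"])[:2]@[.917,.399])
E
```

```text
t 7.53 pos [ 0.4988 -0.3727  0.1147] xyaw 23.44 z [-1.e-04 -5.e-04 -1.e+00] F [-2.3 -2.   3.4] w 0.003 2.027721347649276
along 0.01477844072217506 F along -2.942978707451086
```

>>> {"api": "jog_arm", "payload": {
  "motion": [
    [0, 0, 0, 2, 0, 0, 0],
    [0, 0, 0, 4, 0, 0, 0],
    [0, 0, 0, 4, 0, 0, 0]
  ]
}}

```text
t: 7.9
eef_pos: [0.5028, -0.371, 0.1145]
tool_rot: [0.0, 0.979, 0.203, -0.0]
contact_force: [-2.4, -4.1, 1.3]
gripper_width: -0.004
grasp_force: 2.1
```

>>> {"api": "jog_arm", "payload": {
  "motion": [
    [0, 0, 0, 2, 0, 0, 0],
    [0, 0, 0, 3, 0, 0, 0],
    [0, 0, 0, 3, 0, 0, 0]
  ]
}}

```text
t: 8.28
eef_pos: [0.5052, -0.3697, 0.1142]
tool_rot: [0.0, 0.979, 0.203, -0.0]
contact_force: [-3.1, -4.1, 1.4]
gripper_width: -0.0
grasp_force: 2.2
```

>>> {"api": "jog_arm", "payload": {
  "motion": [
    [0, 0, 0, 2, 0, 0, 0],
    [0, 0, 0, 3, 0, 0, 0],
    [0, 0, 0, 3, 0, 0, 0]
  ]
}}

```text
t: 8.65
eef_pos: [0.5072, -0.3685, 0.114]
tool_rot: [-0.0, 0.979, 0.203, -0.001]
contact_force: [-3.5, -5.5, 0.5]
gripper_width: 0.004
grasp_force: 2.6
```

```bash
python3 - <<'E'
from h import *
show(); s=bot.read_camera("scene")
i=s["pixels"][110:200,170:270,::-1]; cv2.imwrite("pics/s3.png",cv2.resize(i,None,fx=5,fy=5,interpolation=cv2.INTER_CUBIC))
for r in bot.tip_of("zero_lever_tip",s)[:2]: print(r)
E
```

```text
t 8.65 pos [ 0.5072 -0.3685  0.114 ] xyaw 23.43 z [-1.9e-03 -2.0e-04 -1.0e+00] F [-3.5 -5.5  0.5] w 0.004 2.555591447144252
{'xy': [205.7, 149.7], 'score': 0.57}
{'xy': [285.4, 178.5], 'score': 0.37}
```

>>> {"api": "jog_arm", "payload": {
  "motion": [
    [0, 0, 0, 2, 0, 0, 0],
    [0, 0, 0, 4, 0, 0, 0],
    [0, 0, 0, 4, 0, 0, 0]
  ]
}}

```text
t: 9.12
eef_pos: [0.5077, -0.3684, 0.1138]
tool_rot: [-0.0, 0.979, 0.202, -0.003]
contact_force: [-10.1, -6.1, 2.3]
gripper_width: 0.001
grasp_force: 6.2
```

```bash
python3 - <<'E'
from h import *
show(); o,p,r=pose(); print("along from hinge",(p-[.503,-.370,0])[:2]@[.917,.399], "F along",np.array(o["contact_force"])[:2]@[.917,.399])
E
```

```text
t 9.12 pos [ 0.5077 -0.3684  0.1138] xyaw 23.3 z [-5.9e-03 -9.0e-04 -1.0e+00] F [-10.1  -6.1   2.3] w 0.001 6.169354417361319
along from hinge 0.004987069115816402 F along -11.67546018825095
```

At the stop: the force jumped to about 12 N with no motion. I'll back off and rise.

>>> {"api": "jog_arm", "payload": {
  "motion": [
    [0, 0, 0, -15, 0, 0, 0],
    [0, 0, 0, -35, 0, 0, 0],
    [0, 0, 0, -60, 0, 0, 0],
    [0, 0, 0, -85, 0, 0, 0],
    [0, 0, 0, -85, 0, -60, 0],
    [0, 0, 0, -85, 0, -120, 0],
    [0, 0, 0, -85, 0, -185, 0],
    [0, 0, 0, -85, 0, -185, 0]
  ]
}}

```text
t: 10.12
eef_pos: [0.4345, -0.4032, 0.3044]
tool_rot: [0.003, 0.979, 0.203, 0.003]
contact_force: [0.4, -1.1, -0.6]
gripper_width: -0.004
grasp_force: 0.0
```

```bash
python3 - <<'E'
from h import *
show(); w=wrist()
for r in bot.tip_of("zero_lever_tip",w)[:2]: print(r,atz(w,r["xy"],.1225))
w=__import__("pickle").load(open("w1.pkl","rb"))
i=w["pixels"][110:210,260:400,::-1]; cv2.imwrite("pics/h.png",cv2.resize(i,None,fx=5,fy=5,interpolation=cv2.INTER_CUBIC))
for r in bot.tip_of("square_spot",bot.read_camera("wrist")): pass
delta([.51,.364,.25],80.7)
E
```

```text
t 10.12 pos [ 0.4345 -0.4032  0.3044] xyaw 23.42 z [ 0.008  -0.0042 -1.    ] F [ 0.4 -1.1 -0.6] w -0.004 0.0
{'xy': [312.3, 116.6], 'score': 0.78} [ 0.48808621 -0.37743104  0.1225    ]
row [-0.002, -0.001, -0.999] [374.6, -669.9, 49.5]
```

View pics/h.png

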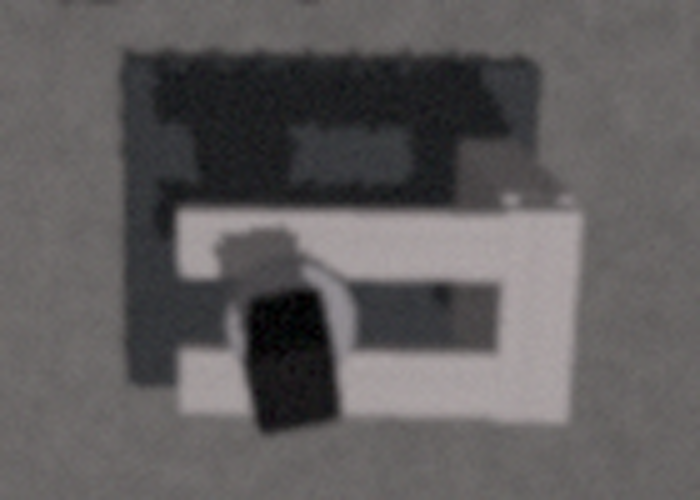

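The lever is back at rest. In the enlarged picture the handle is turned about 12° counter-clockwise from the fork, so its faces are near +3° world. I'm heading back to the stand, tool x at about 93°.

>>> {"api": "jog_arm", "payload": {
  "motion": [
    [0, 0, -1.21, 375, -670, 0, 0],
    [0, 0, -1.21, 375, -670, 0, 0],
    [0, 0, -1.21, 375, -670, 0, 0],
    [0, 0, -1.21, 375, -670, 0, 0],
    [0, 0, -1.21, 375, -670, 0, 0],
    [0, 0, -1.21, 375, -670, 0, 0],
    [0, 0, -1.21, 375, -670, 0, 0],
    [0, 0, -1.21, 375, -670, 0, 0],
    [0, 0, -1.21, 375, -670, 0, 50],
    [0, 0, -1.21, 375, -670, 0, 50]
  ]
}}

```text
t: 11.58
eef_pos: [0.4958, 0.2229, 0.2978]
tool_rot: [-0.0, 0.69, 0.724, -0.001]
contact_force: [0.9, -0.4, -0.5]
gripper_width: 0.415
grasp_force: 0.0
```

```bash
python3 - <<'E'
from h import *
show(); delta([.51,.364,.25],93)
w=__import__("pickle").load(open("w1.pkl","rb"))
print(atz(w,(318.4,173.6),.111))
E
```

```text
t 11.57 pos [0.4958 0.2229 0.2978] xyaw 92.82 z [-0.0025 -0.0014 -1.    ] F [ 0.9 -0.4 -0.5] w 0.415 0.0
row [-0.003, 0.001, -0.003] [140.3, 21.2, 47.6]
[0.51153607 0.36508504 0.111     ]
```

>>> {"api": "jog_arm", "payload": {
  "motion": [
    [0, 0, 0, 141, 22, 10, 50],
    [0, 0, 0, 141, 22, 40, 50],
    [0, 0, 0, 141, 22, 68, 50],
    [0, 0, 0, 141, 22, 68, 50],
    [0, 0, 0, 141, 22, 68, 50]
  ]
}}

```text
t: 12.2
eef_pos: [0.5123, 0.3615, 0.2315]
tool_rot: [0.0, 0.69, 0.724, -0.001]
contact_force: [1.1, -0.1, 0.3]
gripper_width: 0.588
grasp_force: 0.0
```

```bash
python3 - <<'E'
from h import *
show(); w=wrist(); __import__("pickle").dump(w,open("w2.pkl","wb"))
for t in("fork_seat","probe"):
    for r in bot.tip_of(t,w)[:2]: print(t,r["score"],r["xy"],atz(w,r["xy"],.105))
c=np.round(proj(w,[.511,.364,.13])).astype(int); print(c)
x0,y0=c[0]-80,max(0,c[1]-60)
i=w["pixels"][y0:y0+120,x0:x0+160,::-1]; cv2.imwrite("pics/h2.png",cv2.resize(i,None,fx=5,fy=5,interpolation=cv2.INTER_CUBIC)); print(x0,y0)
E
```

```text
t 12.2 pos [0.5123 0.3615 0.2315] xyaw 92.7 z [-4.0e-04 -1.4e-03 -1.0e+00] F [ 1.1 -0.1  0.3] w 0.588 0.0
fork_seat 0.97 [101.4, 89.9] [0.33614157 0.43608543 0.105     ]
fork_seat 0.78 [312.1, 182.6] [0.50843583 0.36690808 0.105     ]
probe 0.68 [317.5, 185.1] [0.51329633 0.36484484 0.105     ]
[315 195]
235 135
```

View pics/h2.png

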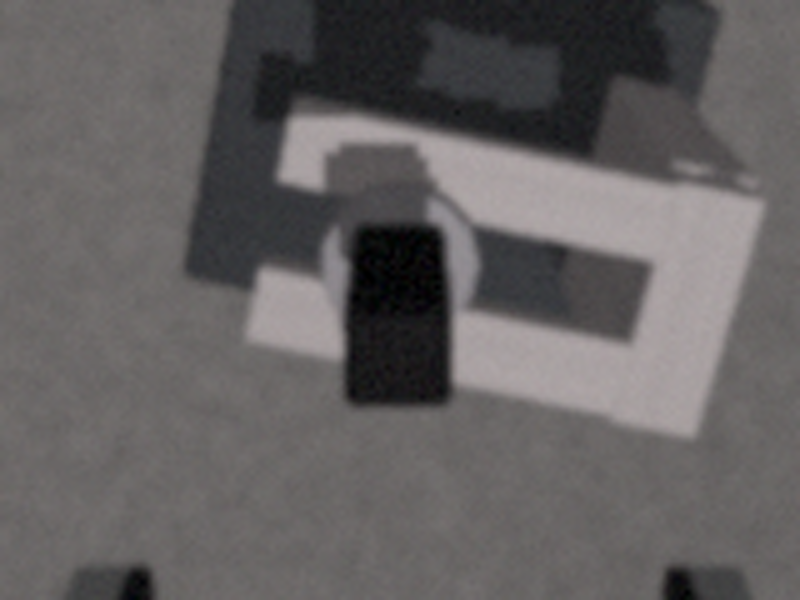

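```bash
python3 - <<'E'
from h import *
w=__import__("pickle").load(open("w2.pkl","rb"))
g=lambda x,y:(235+x/5,135+y/5)
print("top",atz(w,g(399,360),.159),"collar",atz(w,g(402,268),.111))
for q in[(285,183),(650,263),(262,268),(630,342),(290,100),(765,205),(245,342),(697,438)]: print(q,atz(w,g(*q),.105))
delta([.512,.3645,.117],93)
E
```

```text
top [0.51115603 0.36398748 0.159     ] collar [0.51152232 0.36334873 0.111     ]
(285, 183) [0.49052977 0.37601026 0.105     ]
(650, 263) [0.55540406 0.3645293  0.105     ]
(262, 268) [0.48681505 0.36036354 0.105     ]
(630, 342) [0.55323558 0.34957551 0.105     ]
(290, 100) [0.4910487  0.39062804 0.105     ]
(765, 205) [0.57447763 0.37602511 0.105     ]
(245, 342) [0.48401517 0.34630627 0.105     ]
(697, 438) [0.56725997 0.33150385 0.105     ]
row [0.002, -0.001, -0.006] [2.4, -1.0, 116.2]
```

The handle is square to the fingers. Measured probe axis is (0.511,0.364), consistent with the slot line and the seat, so I'll grasp.

>>> {"api": "jog_arm", "payload": {
  "motion": [
    [0, 0, 0, 2, -1, 50, 50],
    [0, 0, 0, 2, -1, 85, 50],
    [0, 0, 0, 2, -1, 114, 50],
    [0, 0, 0, 2, -1, 114, 50],
    [0, 0, 0, 2, -1, 114, 10],
    [0, 0, 0, 2, -1, 114, 10],
    [0, 0, 0, 2, -1, 114, 10],
    [0, 0, 0, 2, -1, 114, 10],
    [0, 0, 0, 2, -1, 114, 10]
  ],
  "grip_force": 50
}}

```text
t: 13.48
eef_pos: [0.5119, 0.3658, 0.1196]
tool_rot: [0.0, 0.69, 0.724, 0.002]
contact_force: [-0.3, -0.8, 6.8]
gripper_width: 0.183
grasp_force: 49.3
```

```bash
python3 - <<'E'
from h import *
show()
E
```

```text
t 13.47 pos [0.5119 0.3658 0.1196] xyaw 92.8 z [ 0.0023  0.0021 -1.    ] F [-0.3 -0.8  6.8] w 0.183 49.27209913730621
```

>>> {"api": "jog_arm", "payload": {
  "motion": [
    [0, 0, 0, 0, 0, -8, 10],
    [0, 0, 0, 0, 0, -30, 10],
    [0, 0, 0, 0, 0, -60, 10],
    [0, 0, 0, 0, 0, -90, 10],
    [0, 0, 0, 0, 0, -120, 10],
    [0, 0, 0, 0, 0, -160, 10],
    [0, 0, 0, 0, 0, -180, 10],
    [0, 0, 0, 0, 0, -180, 10]
  ]
}}

```text
t: 14.48
eef_pos: [0.5115, 0.3656, 0.2996]
tool_rot: [0.0, 0.69, 0.724, 0.002]
contact_force: [-0.1, 0.2, -2.0]
gripper_width: 0.18
grasp_force: 48.7
```

```bash
python3 - <<'E'
from h import *
show(); w=wrist(); cv2.imwrite("pics/w4.png",w["pixels"][:,:,::-1]); o,p,r=pose()
for r in bot.tip_of("probe_tip",w)[:2]: print(r,atz(w,r["xy"],p[2]-.1016)-p)
print(proj(w,p-[0,0,.1016]))
for t,z in(("disc_spot",.028),("bar_spot",.04),("square_spot",.053)):
    for r in bot.tip_of(t,w)[:2]: print(t,r,atz(w,r["xy"],z))
delta([.649,.029,.28],93)
E
```

```text
t 14.47 pos [0.5115 0.3656 0.2996] xyaw 92.8 z [ 0.0027  0.0027 -1.    ] F [-0.1  0.2 -2. ] w 0.18 48.67982804775238
{'xy': [313.4, 199.8], 'score': 0.47} [-0.00112311 -0.00179133 -0.1016    ]
{'xy': [313.5, 170.7], 'score': 0.2} [-0.00217337  0.02259829 -0.1016    ]
[314.87393122 197.78810239]
row [-0.002, 0.002, -0.003] [-342.3, 122.3, 16.5]
```

View pics/w4.png

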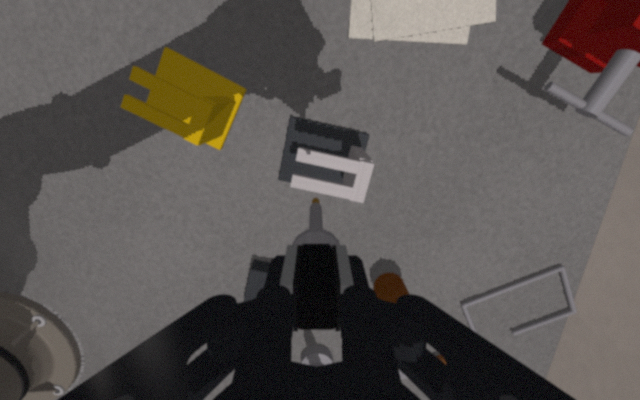

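The probe is held upright: tip at (315,199), predicted (315,198). Next the disc.

>>> {"api": "jog_arm", "payload": {
  "motion": [
    [0, 0, 0, -342, 122, 0, 10],
    [0, 0, 0, -342, 122, 0, 10],
    [0, 0, 0, -342, 122, 0, 10],
    [0, 0, 0, -342, 122, 0, 10],
    [0, 0, 0, -342, 122, 0, 10],
    [0, 0, 0, -342, 122, 0, 10],
    [0, 0, 0, -342, 122, 30, 10],
    [0, 0, 0, -342, 122, 70, 10],
    [0, 0, 0, -342, 122, 70, 10],
    [0, 0, 0, -342, 122, 70, 10]
  ]
}}

```text
t: 15.98
eef_pos: [0.6499, 0.0296, 0.2285]
tool_rot: [0.0, 0.69, 0.724, 0.0]
contact_force: [-0.2, 0.5, -0.5]
gripper_width: 0.183
grasp_force: 48.8
```

```bash
cat > spot.py <<'E'
from h import *
import sys
name,z=sys.argv[1],float(sys.argv[2])
show(); w=wrist(); o,p,r=pose(); print("tip exp px",proj(w,p-[0,0,.1016]),"spot px expected if below",proj(w,[p[0],p[1],z]))
for q in bot.tip_of("probe_tip",w)[:1]: print("tip",q,atz(w,q["xy"],p[2]-.1016)-p)
for q in bot.tip_of(name,w)[:2]:
    X=atz(w,q["xy"],z); print(name,q,X)
    # refine: centroid of dark pixels inside 9px window
    u,v=np.round(q["xy"]).astype(int); g=w["pixels"][v-14:v+15,u-14:u+15].astype(int); m=(g.max(2)<60).astype(np.uint8)
    n,l,s,c=cv2.connectedComponentsWithStats(m)
    for k in range(1,n):
        if s[k,4]>15:
            xy=c[k]+[u-14,v-14]; X=atz(w,xy,z); print("  dark",s[k,4],xy,X,"dxyz tool mm",np.round(r.inv().apply(X-(p-[0,0,.1016]))*1e3,1))
E
python3 spot.py disc_spot .028
```

```text
t 15.97 pos [0.6499 0.0296 0.2285] xyaw 92.82 z [ 8.e-04 -2.e-04 -1.e+00] F [-0.2  0.5 -0.5] w 0.183 48.790960907936096
tip exp px [316.61848753 197.99662675] spot px expected if below [316.36349721 169.51734327]
tip {'xy': [310.2, 198.3], 'score': 0.56} [-0.00517883 -0.00051267 -0.1016    ]
disc_spot {'xy': [317.3, 171.9], 'score': 0.73} [0.65144844 0.02701085 0.028     ]
  dark 56 [316.5        171.71428571] [0.65055068 0.02717862 0.028     ] dxyz tool mm [-2.5 -0.1 99.6]
```

>>> {"api": "jog_arm", "payload": {
  "motion": [
    [0, 0, 0, -2, 0, 40, 10],
    [0, 0, 0, -2, 0, 75, 10],
    [0, 0, 0, -2, 0, 92, 10],
    [0, 0, 0, -2, 0, 96, 10],
    [0, 0, 0, -2, 0, 96, 10]
  ]
}}

```text
t: 16.75
eef_pos: [0.6503, 0.0276, 0.1328]
tool_rot: [0.001, 0.69, 0.724, 0.001]
contact_force: [0.7, 0.2, -0.5]
gripper_width: 0.181
grasp_force: 49.0
```

>>> {"api": "jog_arm", "payload": {
  "motion": [
    [0, 0, 0, 0, 0, 3, 10],
    [0, 0, 0, 0, 0, 5, 10],
    [0, 0, 0, 0, 0, 7, 10],
    [0, 0, 0, 0, 0, 8, 10],
    [0, 0, 0, 0, 0, 8, 10]
  ]
}}

```text
t: 17.38
eef_pos: [0.6502, 0.0276, 0.124]
tool_rot: [0.001, 0.69, 0.724, 0.001]
contact_force: [2.3, -0.2, 2.4]
gripper_width: 0.181
grasp_force: 49.5
```

```bash
python3 - <<'E'
from h import *
show();w=wrist(); o,p,r=pose();cv2.imwrite("pics/w5.png",cv2.resize(w["pixels"][150:250,240:400,::-1],None,fx=5,fy=5,interpolation=cv2.INTER_CUBIC))
print(proj(w,p-[0,0,.1016]))
E
```

```text
t 17.38 pos [0.6502 0.0276 0.124 ] xyaw 92.81 z [ 1.7e-03  1.0e-04 -1.0e+00] F [ 2.3 -0.2  2.4] w 0.181 49.52757954597473
[315.96144654 197.73527487]
```

>>> {"api": "jog_arm", "payload": {
  "motion": [
    [0, 0, 0, 0, 0, 0, 10],
    [0, 0, 0, 0, 0, 0, 10],
    [0, 0, 0, 0, 0, 0, 10],
    [0, 0, 0, 0, 0, 0, 10],
    [0, 0, 0, 0, 0, 0, 10],
    [0, 0, 0, 0, 0, 0, 10]
  ]
}}

```text
t: 18.18
eef_pos: [0.6493, 0.0276, 0.1235]
tool_rot: [-0.0, 0.69, 0.724, -0.0]
contact_force: [2.6, 0.4, 2.8]
gripper_width: 0.182
grasp_force: 49.5
```

View pics/w5.png

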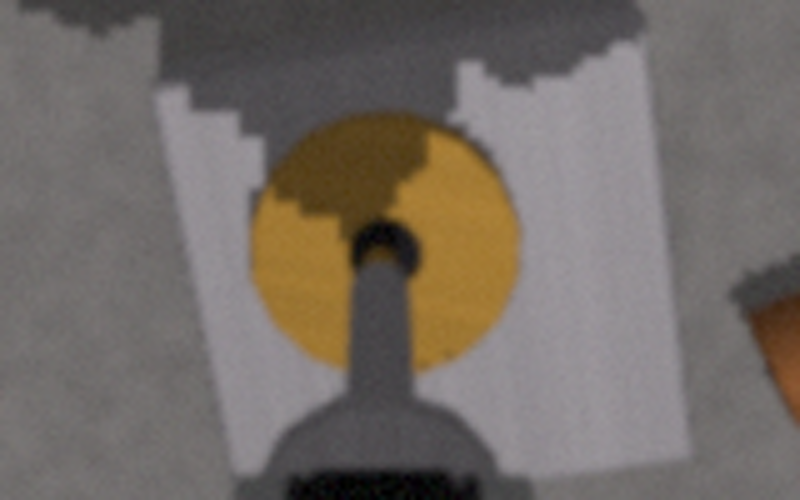

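The tip sits on the disc's spot, at (378,252) in the crop. I held it there for over 0.7 s. Now lifting and moving to the square.

>>> {"api": "jog_arm", "payload": {
  "motion": [
    [0, 0, 0, 0, 0, -15, 10],
    [0, 0, 0, 0, 0, -60, 10],
    [0, 0, 0, 0, 0, -120, 10],
    [0, 0, 0, 0, 0, -180, 10],
    [0, 0, 0, -155, -191, -180, 10],
    [0, 0, 0, -155, -191, -180, 10],
    [0, 0, 0, -155, -191, -180, 10],
    [0, 0, 0, -155, -191, -180, 10],
    [0, 0, 0, -155, -191, -180, 10],
    [0, 0, 0, -155, -191, -180, 10]
  ]
}}

```text
t: 19.42
eef_pos: [0.4657, -0.1359, 0.3036]
tool_rot: [-0.001, 0.69, 0.724, 0.0]
contact_force: [0.4, 0.8, -1.0]
gripper_width: 0.184
grasp_force: 49.4
```

```bash
python3 - <<'E'
from h import *
show(); delta([.467,-.137,.255],93)
E
```

```text
t 19.43 pos [ 0.4657 -0.1359  0.3036] xyaw 92.81 z [-0.001   0.0011 -1.    ] F [ 0.4  0.8 -1. ] w 0.184 49.43376302719116
row [-0.001, -0.001, -0.003] [-1.2, 1.3, 48.6]
```

>>> {"api": "jog_arm", "payload": {
  "motion": [
    [0, 0, 0, -1, 1, 49, 10],
    [0, 0, 0, -1, 1, 49, 10],
    [0, 0, 0, -1, 1, 49, 10]
  ]
}}

```text
t: 19.8
eef_pos: [0.4681, -0.137, 0.2554]
tool_rot: [0.0, 0.689, 0.725, -0.0]
contact_force: [-0.1, 0.6, -0.9]
gripper_width: 0.179
grasp_force: 49.4
```

```bash
python3 spot.py square_spot .053
```

```text
t 19.8 pos [ 0.4681 -0.137   0.2554] xyaw 92.87 z [-3.e-04 -6.e-04 -1.e+00] F [-0.1  0.6 -0.9] w 0.179 49.385499358177185
tip exp px [316.64542087 198.15563554] spot px expected if below [316.48213812 169.2853954 ]
tip {'xy': [311.8, 198.3], 'score': 0.43} [-0.00391685 -0.00032021 -0.1016    ]
square_spot {'xy': [315.5, 169.9], 'score': 0.72} [ 0.46736505 -0.13798119  0.053     ]
  dark 56 [313.14285714 170.625     ] [ 0.46478089 -0.13893997  0.053     ] dxyz tool mm [ -1.5  -3.8 101.2]
```

```bash
python3 - <<'E'
from h import *
w=wrist(); g=w["pixels"].max(2); print("cols",list(range(304,328)))
for v in range(158,206): print(v," ".join("%3d"%x for x in g[v,304:328]))
E
```

```text
cols [304, 305, 306, 307, 308, 309, 310, 311, 312, 313, 314, 315, 316, 317, 318, 319, 320, 321, 322, 323, 324, 325, 326, 327]
158 124 123 122 111  99  82  90 117 131 124 102  91  95 103 114 117 117 120 120 118 114 109 107 102
159 124 122 115 100  89  88 118 136 146 142 125 106  83  88  95 106 116 119 117 115 114 107 103 102
160 124 120 106  86  92 111 135 151 157 151 147 130 103  86  89 101 114 118 116 116 112 109 105 105
161 120 110  95  92 108 132 148 150 151 153 154 145 129 109  96  93 107 117 117 116 112 107 103 102
162 105  97  93 111 131 146 150 151 156 153 155 153 147 134 113  91  98 113 111 114 106 106 108 104
163  87  92 107 133 147 149 153 152 149 152 153 153 155 146 132 114  94  97 102 109 103 104 102 105
164  86 105 134 148 155 153 150 147 147 144 146 153 151 151 148 134 113  98  95 104 103 103 103 107
165 102 129 146 155 155 148 141 125 118 117 119 134 146 150 154 146 138 116  99  92  88  95 101 106
166 123 143 153 151 145 130 108  81  69  68  79  99 122 139 151 155 149 139 119  96  79  86  96 106
167 143 152 149 142 117  90  61  47  35  34  43  55  84 117 145 153 152 15
[... 3125 characters left out ...]

199 119 121 121 127 138 145 152 142 123  97  79  75  74  83 105 121 123 122 122 123 125 122 120 121
200 119 120 117 123 128 135 139 131 107  79  72  72  70  74  85 102 114 119 123 125 120 121 123 122
201 122 119 124 116 126 126 130 121  93  77  76  74  70  76  80  94 114 120 126 124 122 120 121 121
202 120 118 120 120 121 122 119 108  89  73  71  68  70  71  73  92 113 123 123 124 120 121 123 123
203 119 120 123 121 123 119 116 101  82  72  67  70  66  66  69  89 113 121 127 126 119 121 120 126
204 121 122 118 123 122 118 110  91  78  68  68  68  70  68  65  81 105 120 125 121 123 121 123 121
205 123 118 120 120 120 112 102  81  68  69  69  67  70  66  66  68  88 108 124 124 122 120 123 123
```

>>> {"api": "jog_arm", "payload": {
  "motion": [
    [0, 0, 0, -1, -3, 40, 10],
    [0, 0, 0, -1, -3, 75, 10],
    [0, 0, 0, -1, -3, 93, 10],
    [0, 0, 0, -1, -3, 99, 10],
    [0, 0, 0, -1, -3, 101, 10],
    [0, 0, 0, -1, -3, 103, 10],
    [0, 0, 0, -1, -3, 105, 10],
    [0, 0, 0, -1, -3, 106, 10],
    [0, 0, 0, -1, -3, 106, 10],
    [0, 0, 0, -1, -3, 106, 10]
  ]
}}

```text
t: 21.25
eef_pos: [0.4647, -0.1386, 0.1488]
tool_rot: [0.0, 0.69, 0.724, 0.0]
contact_force: [-0.1, 0.7, 3.0]
gripper_width: 0.181
grasp_force: 50.0
```

>>> {"api": "jog_arm", "payload": {
  "motion": [
    [0, 0, 0, 0, 0, 0, 10],
    [0, 0, 0, 0, 0, 0, 10],
    [0, 0, 0, 0, 0, 0, 10],
    [0, 0, 0, 0, 0, 0, 10],
    [0, 0, 0, 0, 0, 0, 10]
  ]
}}

```text
t: 21.88
eef_pos: [0.4646, -0.1387, 0.1486]
tool_rot: [0.0, 0.69, 0.724, 0.0]
contact_force: [1.0, -0.3, 2.9]
gripper_width: 0.179
grasp_force: 50.0
```

```bash
python3 - <<'E'
from h import *
show();w=wrist(); cv2.imwrite("pics/w6.png",cv2.resize(w["pixels"][150:250,240:400,::-1],None,fx=5,fy=5,interpolation=cv2.INTER_CUBIC))
delta([.453,.129,.31],93)
E
```

```text
t 21.88 pos [ 0.4646 -0.1387  0.1486] xyaw 92.81 z [ 5.e-04 -1.e-04 -1.e+00] F [ 1.  -0.3  2.9] w 0.179 50.02705514431
row [0.0, 0.0, -0.003] [267.9, 1.6, -161.4]
```

View pics/w6.png

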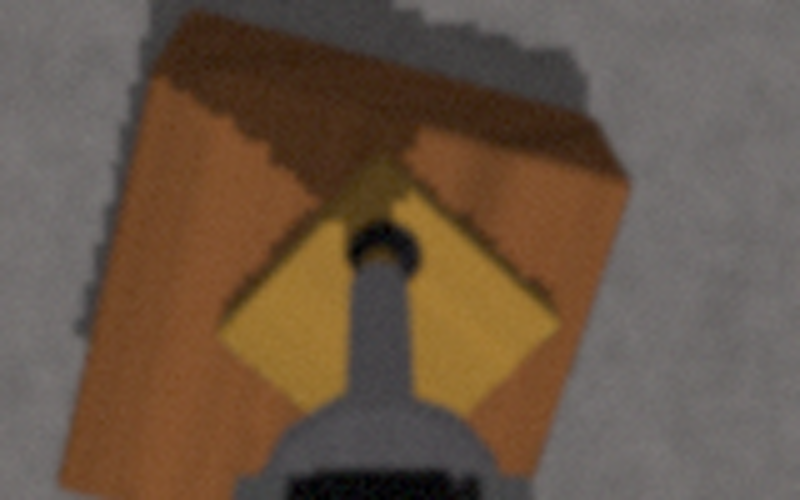

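The tip is on the square's spot, at (378,252) in the crop. It stayed pressed for about 0.9 s with roughly 3 N. Next the bar.

>>> {"api": "jog_arm", "payload": {
  "motion": [
    [0, 0, 0, 0, 0, -15, 10],
    [0, 0, 0, 0, 0, -70, 10],
    [0, 0, 0, 0, 0, -125, 10],
    [0, 0, 0, 0, 0, -160, 10],
    [0, 0, 0, 268, 2, -160, 10],
    [0, 0, 0, 268, 2, -160, 10],
    [0, 0, 0, 268, 2, -160, 10],
    [0, 0, 0, 268, 2, -160, 10],
    [0, 0, 0, 268, 2, -95, 10],
    [0, 0, 0, 268, 2, -95, 10]
  ]
}}

```text
t: 23.18
eef_pos: [0.4499, 0.129, 0.2408]
tool_rot: [-0.001, 0.689, 0.725, -0.004]
contact_force: [0.6, -1.2, -0.9]
gripper_width: 0.177
grasp_force: 49.4
```

>>> {"api": "jog_arm", "payload": {
  "motion": [
    [0, 0, 0, 0, 0, 0, 10],
    [0, 0, 0, 0, 0, 0, 10]
  ]
}}

```text
t: 23.42
eef_pos: [0.4545, 0.1281, 0.2455]
tool_rot: [0.001, 0.691, 0.723, 0.001]
contact_force: [-0.5, 0.5, -0.3]
gripper_width: 0.179
grasp_force: 49.5
```

```bash
python3 spot.py bar_spot .040
```

```text
t 23.43 pos [0.4545 0.1281 0.2455] xyaw 92.66 z [ 0.0027  0.0013 -1.    ] F [-0.5  0.5 -0.3] w 0.179 49.480077624320984
tip exp px [315.71426687 197.63702235] spot px expected if below [315.51770837 168.58098881]
tip {'xy': [309.8, 201.9], 'score': 0.46} [-0.00465062 -0.00387868 -0.1016    ]
bar_spot {'xy': [314.8, 169.8], 'score': 0.69} [0.45368921 0.12682124 0.04      ]
  dark 52 [311.5 168.5] [0.44992013 0.12814419 0.04      ] dxyz tool mm [ -0.   -4.8 103.8]
```

>>> {"api": "jog_arm", "payload": {
  "motion": [
    [0, 0, 0, 0, -4, 10, 10],
    [0, 0, 0, 0, -4, 20, 10],
    [0, 0, 0, 0, -4, 20, 10],
    [0, 0, 0, 0, -4, 20, 10]
  ]
}}

```text
t: 24.08
eef_pos: [0.4493, 0.129, 0.2234]
tool_rot: [0.0, 0.69, 0.724, -0.0]
contact_force: [0.4, -0.3, -1.1]
gripper_width: 0.179
grasp_force: 49.6
```

```bash
python3 spot.py bar_spot .040
```

```text
t 24.07 pos [0.4493 0.129  0.2234] xyaw 92.81 z [-2.e-04 -2.e-04 -1.e+00] F [ 0.4 -0.3 -1.1] w 0.179 49.569849371910095
tip exp px [316.36613023 197.75209867] spot px expected if below [316.27951361 173.22392174]
tip {'xy': [476.0, 258.1], 'score': 0.21} [ 0.14088704 -0.04827454 -0.1016    ]
bar_spot {'xy': [318.2, 174.2], 'score': 0.66} [0.45147681 0.12805466 0.04      ]
  dark 63 [316.71428571 174.        ] [0.44989633 0.12819485 0.04      ] dxyz tool mm [-0.8  0.5 82. ]
bar_spot {'xy': [315.5, 247.9], 'score': 0.43} [0.45283275 0.04126024 0.04      ]
  dark 554 [315.98555957 252.94404332] [0.45370438 0.03483421 0.04      ] dxyz tool mm [-94.3  -0.3  82. ]
```

>>> {"api": "jog_arm", "payload": {
  "motion": [
    [0, 0, 0, 0, 1, 40, 10],
    [0, 0, 0, 0, 1, 70, 10],
    [0, 0, 0, 0, 1, 79, 10],
    [0, 0, 0, 0, 1, 82, 10],
    [0, 0, 0, 0, 1, 84, 10],
    [0, 0, 0, 0, 1, 86, 10],
    [0, 0, 0, 0, 1, 87, 10],
    [0, 0, 0, 0, 1, 87, 10],
    [0, 0, 0, 0, 1, 87, 10]
  ]
}}

```text
t: 25.35
eef_pos: [0.4507, 0.1292, 0.1369]
tool_rot: [0.0, 0.69, 0.724, 0.001]
contact_force: [0.1, -0.3, 1.5]
gripper_width: 0.18
grasp_force: 50.0
```

>>> {"api": "jog_arm", "payload": {
  "motion": [
    [0, 0, 0, 0, 0, 0, 10],
    [0, 0, 0, 0, 0, 0, 10],
    [0, 0, 0, 0, 0, 0, 10],
    [0, 0, 0, 0, 0, 0, 10],
    [0, 0, 0, 0, 0, 0, 10]
  ]
}}

```text
t: 25.98
eef_pos: [0.4505, 0.1291, 0.1366]
tool_rot: [0.0, 0.69, 0.724, 0.0]
contact_force: [1.4, -0.6, 2.5]
gripper_width: 0.176
grasp_force: 50.0
```

```bash
python3 - <<'E'
from h import *
show();w=wrist(); cv2.imwrite("pics/w7.png",cv2.resize(w["pixels"][150:250,240:400,::-1],None,fx=5,fy=5,interpolation=cv2.INTER_CUBIC))
g=w["pixels"].max(2)
for v in range(186,210): print(v," ".join("%3d"%x for x in g[v,304:328]))
delta([.5115,.3657,.2996],93)
E
```

```text
t 25.98 pos [0.4505 0.1291 0.1366] xyaw 92.81 z [ 6.e-04  2.e-04 -1.e+00] F [ 1.4 -0.6  2.5] w 0.176 50.007290840148926
186  60  84  85  88  90  91  91  94  92  89  89  90  90  88  89  95 111 133 135 148 163 169 168 168
187  67  84  88  93  88  90  90  91  93  92  92  94  92  89  94 108 131 153 161 164 168 167 169 168
188  71  84  91  90  90  92  88  92  91  91  92  91  92  96 109 132 147 165 165 169 167 169 166 167
189  72  87  86  89  91  88  95  93  90  91  92  92  88 100 126 153 165 168 168 168 166 169 164 167
190  81  89  93  92  90  92  91  90  91  90  92  89  91  97 128 157 169 167 167 170 167 166 166 167
191  91  98 100 101  97  92  89  90  94  92  87  89  90  98 131 158 169 169 168 167 167 166 167 167
192 115 128 134 131 119  97  91  91  93  91  90  87  86  98 129 157 166 167 167 167 167 167 171 166
193 139 154 158 153 136 106  91  92  89  86  76  75  74  88 124 155 163 165 165 166 168 166 168 166
194 151 161 166 162 142 103  85  83  72  60  52  51  56  67 100 132 149 159 164 167 167 168 169 167
195 156 164 165 162 141  99  74  59  45  33  26  25  24  27  58  85 116 144 163 
[... 767 characters left out ...]
  74  75  76  69  61  43  56 104 149 162 166 167 164
204 165 164 162 159 138  94  61  55  70  72  76  73  74  77  74  70  62  81 121 155 165 167 169 160
205 163 163 165 168 153 124  89  70  70  77  73  76  74  78  79  74  75 106 143 161 166 166 166 154
206 165 165 164 166 165 143 106  80  71  74  73  76  77  77  75  75  83 116 154 166 165 166 166 147
207 167 166 162 166 166 148 110  81  73  76  74  80  75  74  75  74  80 116 153 165 167 169 163 140
208 165 163 168 169 165 144 107  77  76  76  75  80  77  76  75  76  81 108 145 166 171 170 161 135
209 164 164 165 168 166 145 102  78  74  76  78  76  77  76  76  74  83 110 146 164 168 165 155 125
row [0.001, -0.0, -0.003] [233.3, 72.6, -162.9]
```

The pixels show the tip inside the bar's spot: spot columns 309–321, rows 195–204, tip at column 315 and row 199. It was held for about 0.9 s. Back to the fork.

>>> {"api": "jog_arm", "payload": {
  "motion": [
    [0, 0, 0, 0, 0, -15, 10],
    [0, 0, 0, 0, 0, -70, 10],
    [0, 0, 0, 0, 0, -125, 10],
    [0, 0, 0, 0, 0, -163, 10],
    [0, 0, 0, 233, 73, -163, 10],
    [0, 0, 0, 233, 73, -163, 10],
    [0, 0, 0, 233, 73, -163, 10],
    [0, 0, 0, 233, 73, -163, 10],
    [0, 0, 0, 233, 73, -163, 10],
    [0, 0, 0, 233, 73, -163, 10]
  ]
}}

```text
t: 27.28
eef_pos: [0.5113, 0.3641, 0.2993]
tool_rot: [0.0, 0.69, 0.724, -0.001]
contact_force: [0.5, -0.6, -1.0]
gripper_width: 0.183
grasp_force: 49.5
```

```bash
python3 - <<'E'
from h import *
show();w=wrist();o,p,r=pose()
c=[proj(w,p-[0,0,.1016]),proj(w,[.5104,.364,.105])];print(c)
delta([.5115,.3657,.1196],93)
E
```

```text
t 27.27 pos [0.5113 0.3641 0.2993] xyaw 92.78 z [-0.0012 -0.0021 -1.    ] F [ 0.5 -0.6 -1. ] w 0.183 49.534209966659546
[array([316.7459389 , 198.49240314]), array([315.56221786, 170.59956515])]
row [-0.001, 0.001, -0.005] [2.5, 0.1, 180.0]
```

>>> {"api": "jog_arm", "payload": {
  "motion": [
    [0, 0, 0, 1, 0, 0, 10],
    [0, 0, 0, 1, 0, 40, 10],
    [0, 0, 0, 1, 0, 75, 10],
    [0, 0, 0, 1, 0, 75, 10],
    [0, 0, 0, 1, 0, 75, 10]
  ]
}}

```text
t: 27.95
eef_pos: [0.5125, 0.3662, 0.2263]
tool_rot: [0.0, 0.69, 0.724, 0.001]
contact_force: [-0.1, 0.4, -0.2]
gripper_width: 0.178
grasp_force: 49.4
```

```bash
python3 - <<'E'
from h import *
show();w=wrist()
i=w["pixels"][130:230,240:400,::-1]; cv2.imwrite("pics/w8.png",cv2.resize(i,None,fx=5,fy=5,interpolation=cv2.INTER_CUBIC))
delta([.5115,.3657,.1196],93)
E
```

```text
t 27.95 pos [0.5125 0.3662 0.2263] xyaw 92.76 z [ 0.0016  0.0013 -1.    ] F [-0.1  0.4 -0.2] w 0.178 49.36408996582031
row [0.002, -0.002, -0.004] [-1.0, -1.5, 107.1]
```

View pics/w8.png

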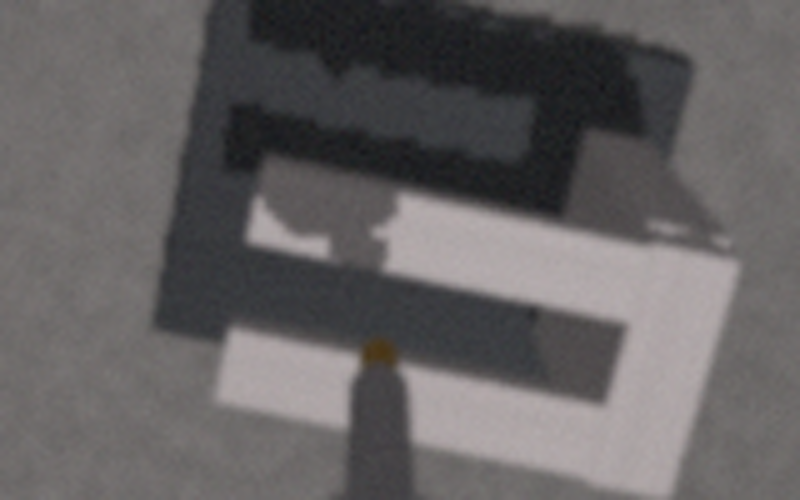

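The tip hangs over the slot; the apparent offset is parallax from 20 mm of height. I'll lower on the recorded grasp pose.

>>> {"api": "jog_arm", "payload": {
  "motion": [
    [0, 0, 0, -1, -1, 30, 10],
    [0, 0, 0, -1, -1, 60, 10],
    [0, 0, 0, -1, -1, 85, 10],
    [0, 0, 0, -1, -1, 98, 10],
    [0, 0, 0, -1, -1, 103, 10],
    [0, 0, 0, -1, -1, 106, 10],
    [0, 0, 0, -1, -1, 106, 10]
  ]
}}

```text
t: 28.88
eef_pos: [0.5114, 0.3657, 0.1196]
tool_rot: [0.0, 0.69, 0.724, 0.001]
contact_force: [-0.2, -1.1, 1.2]
gripper_width: 0.183
grasp_force: 49.8
```

```bash
python3 - <<'E'
from h import *
show()
E
```

```text
t 28.88 pos [0.5114 0.3657 0.1196] xyaw 92.8 z [ 0.0015  0.0013 -1.    ] F [-0.2 -1.1  1.2] w 0.183 49.799662828445435
```

>>> {"api": "jog_arm", "payload": {
  "motion": [
    [0, 0, 0, 0, 0, 1, 10],
    [0, 0, 0, 0, 0, 1, 22],
    [0, 0, 0, 0, 0, 1, 35],
    [0, 0, 0, 0, 0, 1, 50],
    [0, 0, 0, 0, 0, 1, 50],
    [0, 0, 0, 0, 0, -20, 50],
    [0, 0, 0, 0, 0, -60, 50],
    [0, 0, 0, 0, 0, -110, 50],
    [0, 0, 0, 0, 0, -130, 50],
    [0, 0, 0, 0, 0, -130, 50]
  ]
}}

```text
t: 30.12
eef_pos: [0.5116, 0.3658, 0.2502]
tool_rot: [0.0, 0.69, 0.724, 0.002]
contact_force: [-0.2, 0.6, 0.2]
gripper_width: 0.586
grasp_force: 0.0
```

```bash
python3 - <<'E'
from h import *
show();w=wrist()
for r in bot.tip_of("probe",w)[:2]: print(r,atz(w,r["xy"],.105))
c=np.round(proj(w,[.511,.364,.13])).astype(int);x0,y0=c[0]-80,c[1]-60
i=w["pixels"][y0:y0+120,x0:x0+160,::-1]; cv2.imwrite("pics/w9.png",cv2.resize(i,None,fx=5,fy=5,interpolation=cv2.INTER_CUBIC)); print(x0,y0)
E
```

```text
t 30.12 pos [0.5116 0.3658 0.2502] xyaw 92.8 z [ 0.0026  0.0025 -1.    ] F [-0.2  0.6  0.2] w 0.586 0.0
{'xy': [317.7, 184.2], 'score': 0.56} [0.51345189 0.36519032 0.105     ]
235 133
```

View pics/w9.png

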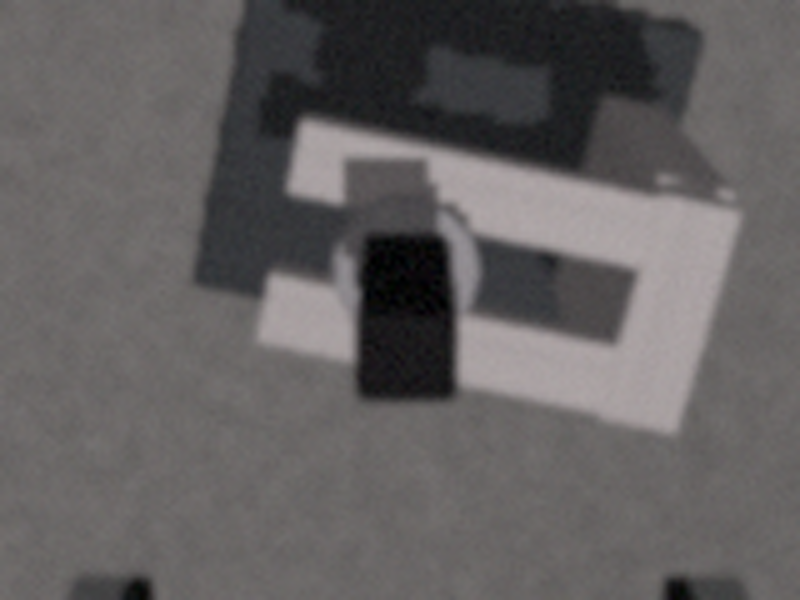

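The probe hangs upright in the slot, with its collar at crop (407,270), the same place as before and near the arms' middle. The gripper is clear, so I'm handing in.

```bash
python3 -c "
from station import bot
print(bot.hand_in())"
```

```text
the job is handed in; nothing more can be done
None
```

The job is done and handed in at about 30 s: the tester was zeroed, the round, square and bar spots were each pressed and held over half a second, and the probe hangs upright in the fork near mid-arm.

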